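# Fit the interlocked belt guard to the bench polisher

### The job

Fit the new yellow belt guard to the bench polisher. Fold both long flaps of the carton right back, well past upright, lift the guard out by its black handle and lower it squarely and gently over the pulleys, without forcing or dropping it, so that its steel tongue goes straight down into the slot of the red guard switch and the guard sits fully home on the green base. Only with the guard home, press the green start button fully in and let it go; do not press the red stop button, and leave the small screwdriver and the tape reel where they lie.

Things in the scene. Friction and masses are not known exactly. Their poses are not given: they have to be found in the camera images.
- guard: the new belt guard: yellow folded-sheet cover 46 (x) x 170 (y) x 80 (z) mm, 0.26 to 0.44 kg, closed at the front (-x), the ends and the top, open below and behind (+x), with a black bow handle on top (115 mm high over all) and a steel tongue on its front. Origin: centre of the 46 x 170 mm underside. z up, y along its length. It stands upright in the carton, its front to the carton's -x side
- guard_handle (a point): centre of the guard's handle bar, 108 mm above the guard's origin. The bar is 14 mm square with rounded edges and 96 mm long along the guard's y, with two feet 14 mm wide whose centres lie 41 mm either side; 21 mm clear between bar and roof. Grip it across the guard's x
- tongue_tip (a point): lower end of the steel tongue, at (-47, +35, 30) mm in the guard's frame. The tongue is a flat strip 4 mm thick (guard x) and 16 mm wide (guard y), hanging 32 mm straight down from a bracket in front of the guard; its end is tapered
- polisher: the bench polisher, fixed to the bench: green base plate 220 (x) x 270 (y) mm whose top is 18 mm above the bench, at the front two pulleys with a black belt, a grey motor (left) and a green spindle head (right) behind them, a felt wheel at the far end, a starter box at the front right. Origin: on the bench under the middle of the base plate; x to the back, y to the left, z up. Highest parts about 110 mm, buttons included
- guard_seat (a point): the point on top of the base plate (18 mm above the bench) at (-35, +35) mm in the polisher's frame where the guard's origin belongs when it is home, the guard's axes along the polisher's. The guard then covers the pulleys, which stand up to 71 mm above the plate and leave it 6 mm or more all round
- slot_mouth (a point): centre of the mouth of the slot in the top of the red guard switch, 73 mm above the bench, in front of the left pulley, at (-82, +70) mm in the polisher's frame. The slot is vertical, 7 mm along the polisher's x and 20 mm along its y, with a 3 mm chamfer round the mouth, 33 mm deep. With the guard home the tongue tip is 25 mm below the mouth
- switch_cam (a joint): steel cam inside the slot, 13 mm below the mouth, which the tongue pushes down against a light spring (under 1 N): 0 m at rest, about 0.012 m with the tongue fully home, 0.016 m at its stop
- start (a joint): green start button on top of the starter box: 0 m up, 0.006 m fully in; springs back, about 5 N to press fully
- start_top (a point): centre of the top of the green start button (26 mm across), pressed straight down; nearer to the robot than the red one
- stop (a joint): red stop button 44 mm behind the green one (polisher +x): 0 m up, 0.006 m fully in
- carton: cardboard carton, fixed to the bench, outside 148 (x) x 194 (y) mm, inside 140 x 186 mm, rim 126 mm above the bench, with two long flaps along the y sides; its short end flaps are already folded down outside, reaching about 17 mm out from the end walls. Origin: centre of its underside; y along its length. The guard stands on its floor, 4 mm above the bench, about 12 mm towards +x of the middle
- flap_near (a joint): hinge angle of the flap on the carton's -x side: 0 shut (level over the box), 1.57 upright, 3.14 level outward, 3.6 at most. Stiff: it stays where it is left. Starts half open, between 0.7 and 1.05; at that slope its free edge wants carrying up its arc as it is pushed outward, or it may jam
- flap_far (a joint): the same for the flap on the carton's +x side
- flap_near_hinge (a point): middle of the near flap's hinge line, on the rim, 126 mm above the bench; the hinge runs along the carton's y. The flap is 56 mm wide from hinge to free edge, 192 mm long, 4 mm thick; the two do not meet in the middle
- flap_far_hinge (a point): the same for the far flap; the hinge lines are 144 mm apart
- driver_slim: slim screwdriver with a black handle, 140 mm long, lying loose; leave it
- tape_reel: reel of black tape, 62 mm across, 20 mm high, lying loose; leave it

How it is judged:
By the outcome, as a careful person would: the job done as asked, in the order asked, and still so for the second after the job is handed in, with the robot touching nothing.
It also fails if it takes over 67 s, if anything falls off the work surface, if the arm or the gripper's body presses on something with over 40 N, if the wrist force passes 120 N, or if a joint passes its speed limit or range.

### The arm

A 7-joint arm with a two-finger parallel gripper is mounted at the origin on a cart in front of the work surface, level with it; the furniture and walls round the work are solid. World frame = base frame: x ahead of the robot, y to its left, z up, the work surface at z = 0. Lengths are in mm, angles in rad, forces in N, time in s.
With the tool pointing down it reaches from about 425 to 975 mm from the base axis. Payload 16.7 kg.
Tool frame: the origin (TCP) lies at the very end of the fingers, on their centre line; the grasp point (between the pads) lies 19 mm behind it (ctrl.grasp_offset is the z of the grasp point in the tool frame, in mm); z points along the fingers, y is the line along which they close (so a half turn about z gives the same grasp; the last joint's range is limited). The gripper opens to 85 mm and grips with 20 to 120 N. Pads are 22 mm wide; open, the fingers measure 114 mm over their backs; the gripper's body (76 mm by 85 mm) begins 54 mm behind the grasp point. The pads swing forward as they close: fully open they stand 13 mm farther back than shut.
Start: joints at [1.024, 0.426, 0.074, 1.606, -0.034, 1.111, -0.067], TCP at [261.455, -622.268, 231.302] pointing down, gripper open.
Joint ranges: [-2.85, 2.85], [-0.5, 2.14], [-1.23, 1.37], [0.21, 2.46], [-1.02, 4.16], [0.16, 2.05], [-2.73, 2.73]. Speed limits (rad/s): [1.89, 1.89, 2.39, 2.39, 3.01, 3.01, 3.01].

### API

Orientations are given as a unit quaternion [w, x, y, z].
In Python, from cell import ctrl, eyes, ticket gives the robot as it stands.
- The arm moves only by the tool servo_tool, never from a script. Its argument "commands" is a list that holds one entry, the list of rows, each a list of 7 numbers: the finger opening in m, from 0 to 0.0854, then the shift along the world's x, y, z in m, then the turn, a rotation vector about the world's x, y, z in degrees. In form: [[[grip, dx, dy, dz, wx, wy, wz], ...]]. A call has exactly 5 rows; each row is the pose to reach, as a shift and turn from the pose commanded when the call began; what a row does not reach only later rows make up. A row lasts 1/12 s, in which the tool goes at most 41.7 mm and 7.16 degrees, less where a joint would pass 70% of its speed; a pose out of reach is approached as far as the arm can. A call with a gripper value outside its range is refused whole. The fingers move at their own pace and stop on an object; the grip force is fixed at half the most. Time passes only in rows, so rows that repeat a pose let the fingers close, or fill a call up. It gives the time, the measured TCP pose, the force, the opening and the grip force at its end, in the units of the state.
- ctrl.state(): the state, without advancing time (a new reading comes with each control period).
- eyes.snapshot(name): name is "scene" or "top" or "wrist"; returns a dict with "image" (420x560x3 uint8, blue, green, red), "vertical_fov" (degrees; the focal length in pixels is half the picture's height over the tangent of half this angle, whatever the lens; pixels are square), "cx", "cy" (the principal point, pixels), "eye" and "rotation" of the camera in the world; the wrist camera has in their place "T_tool_cam" (4x4, takes a point from camera to tool coordinates, whose origin is the TCP and whose axes are the flange's). Camera axes: x right, y down, z forward; pixel columns grow to the right and rows downward; lengths in mm; the calibration is good to about 2 mm. A picture is of the moment at which its call begins: read the wrist's pose just before it. There is no depth.
- ticket.job_done(): hands the job in; it is judged then, once.
The state is a dict: "time": time; "qpos": joint angles; "joint_vel": joint speeds; "joint_torque": joint torques, N m; "position": TCP position; "eef_rot": TCP orientation; "wrist_force": force on the tool from outside, world axes, zero at the start; "moment": the same for the moment, N m; "grip_width": opening from 0.0 (shut) to 1.0 (fully open); "gripper_force": force on a finger pad.
Only numpy, scipy, OpenCV 4.12 (cv2) and the standard library are available. Lean on these libraries where they do the work, as an engineer would, in place of code of your own. Each camera call takes 0.05 s, during which the arm holds its last target. There are 200 camera calls.

## Working session

There is one attempt and no reset: what is moved stays moved. The work goes in short steps, Python scripts to look and compute and a tool call to move; the robot and the scene stay as the last step left them, time stands still between calls to the robot, and variables do not carry over. Pictures are saved under pics/ and viewed, at most 10 in all, crops included, and the job is handed in when it is done.

Besides the shell and the picture viewer there is one more tool, called after "Call:" as name(argument=value, ...), one argument or row to a line, values as JSON. servo_tool: Moves the arm, as the interface text tells. Its arguments: {"type":"object","properties":{"commands":{"type":"array"}},"required":["commands"]}

```bash
mkdir -p pics; cat > h.py <<'E'
import numpy as np, cv2
from cell import ctrl, eyes, ticket
from scipy.spatial.transform import Rotation as R
def snap(n,f=None):
    s=eyes.snapshot(n)
    if f: cv2.imwrite('pics/'+f,s['image'])
    return s
def K(s):
    f=s['image'].shape[0]/2/np.tan(np.radians(s['vertical_fov'])/2)
    return f
def ray(s,u,v):
    d=np.array([(u-s['cx'])/K(s),(v-s['cy'])/K(s),1.])
    return np.array(s['eye'],float),np.array(s['rotation'])@d
def onz(s,u,v,z):
    e,d=ray(s,u,v); return e+d*(z-e[2])/d[2]
def proj(s,p):
    c=np.array(s['rotation']).T@(np.asarray(p,float)-s['eye']); return c[:2]/c[2]*K(s)+[s['cx'],s['cy']]
E
python3 - <<'E'
from h import *
a=snap('scene','s0.png');b=snap('top','t0.png')
for s in(a,b): print(s['vertical_fov'],s['cx'],s['cy'],np.round(s['eye']),np.round(s['rotation'],3).tolist())
import pickle;pickle.dump((a,b),open('v0.pkl','wb'))
st=ctrl.state();print(st['time'],st['position'],st['eef_rot'],st['wrist_force'],ctrl.grasp_offset)
E
```

```text
57.12271828913261 287.5420235503762 205.6993160827138 [  3. 281. 692.] [0.207, -0.492, 0.773, -0.342]
45.94960754425619 277.21575911203604 216.35877740306267 [ 396.    2. 1418.] [0.05, -0.702, 0.709, -0.041]
0.1 [ 261.30001242 -621.98046265  230.67534425] [-5.41910474e-04  9.80293019e-01  1.97548168e-01 -1.56965460e-04] [ 0.12788276  0.81023621 -0.02980946] -18.700000000000003
```

View pics/s0.png

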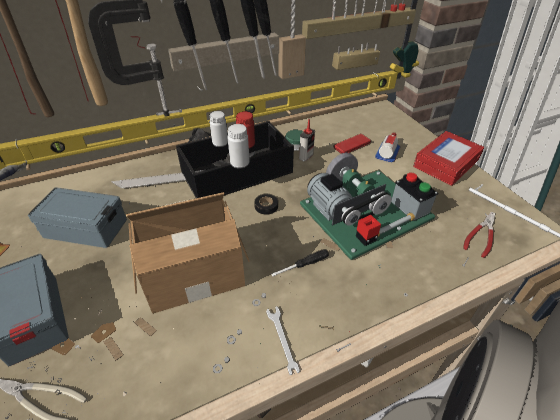

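View pics/t0.png

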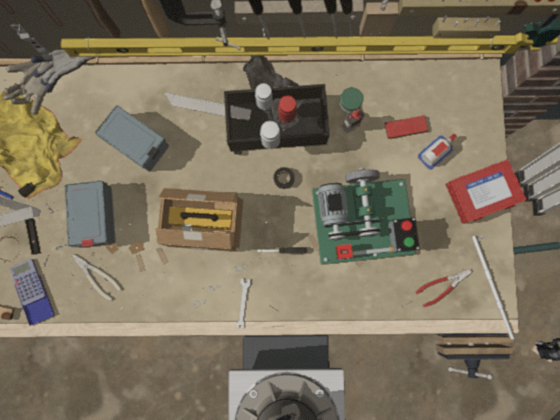

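```bash
cat >> h.py <<'E'
def fix(s):
    q=np.array(s['rotation'],float)
    if q.shape==(4,): s['rotation']=R.from_quat(q[[1,2,3,0]]).as_matrix()
    return s
_s=snap
def snap(n,f=None): 
    s=_s(n,f); return fix(s) if 'rotation' in s else s
E
python3 - <<'E'
from h import *
import pickle;a,b=map(fix,pickle.load(open('v0.pkl','rb')))
A,B=a['image'],b['image']
c=lambda I,x,y,w,h:cv2.resize(I[y:y+h,x:x+w],(400,300),interpolation=cv2.INTER_CUBIC)
m=np.vstack([np.hstack([c(B,145,175,104,78),c(B,305,165,128,96)]),np.hstack([c(A,120,185,136,102),c(A,296,145,148,111)])])
cv2.imwrite('pics/m0.png',m)
print(proj(b,[500,0,0]),proj(b,[500,200,0]),proj(a,[600,200,0]))
E
```

```text
[284.43864139 244.20349873] [214.75871817 244.90138339] [203.02594386 255.65623362]
```

View pics/m0.png

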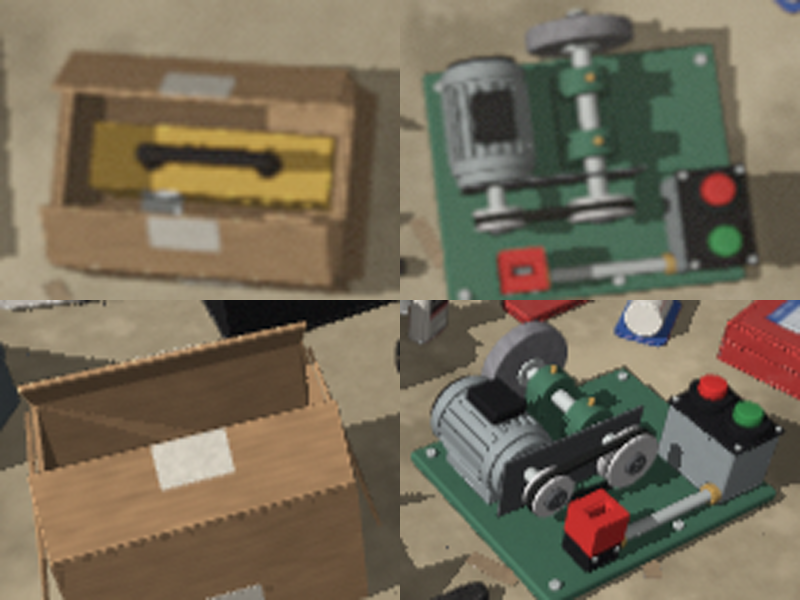

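```bash
python3 - <<'E'
from h import *
import pickle;a,b=map(fix,pickle.load(open('v0.pkl','rb')))
def cen(s,fn,box,z,name,minA=8):
    hsv=cv2.cvtColor(s['image'],cv2.COLOR_BGR2HSV);x0,y0,x1,y1=box
    m=np.zeros(hsv.shape[:2],np.uint8);m[y0:y1,x0:x1]=fn(hsv)[y0:y1,x0:x1]*255
    n,l,st,c=cv2.connectedComponentsWithStats(m)
    for i in range(1,n):
        if st[i,4]>=minA: print(name,st[i].tolist(),np.round(c[i],1),np.round(onz(s,*c[i],z),1))
    return m
red=lambda h:((h[...,0]<8)|(h[...,0]>172))&(h[...,1]>150)&(h[...,2]>90)
brg=lambda h:(h[...,0]>50)&(h[...,0]<75)&(h[...,1]>150)&(h[...,2]>90)
cen(b,red,(310,180,430,265),110,'redT');cen(a,red,(340,165,445,245),110,'redS')
cen(b,brg,(310,180,430,265),110,'grnT');cen(a,brg,(340,165,445,245),110,'grnS')
gb=lambda h:(h[...,0]>60)&(h[...,0]<95)&(h[...,1]>90)
for s,box in((b,(300,165,430,275)),(a,(290,150,445,265))):
    m=cen(s,gb,box,18,'x',9999)
    m=cv2.morphologyEx(m,cv2.MORPH_OPEN,np.ones((2,2)))
    v,u=np.nonzero(m); P=np.array([onz(s,x,y,18)[:2] for x,y in zip(u,v)],np.float32)
    r=cv2.minAreaRect(P);print(r,np.round(cv2.boxPoints(r)).tolist())
# yellow and handle
ye=lambda h:(h[...,0]>18)&(h[...,0]<32)&(h[...,1]>130)&(h[...,2]>60)
m=cen(b,ye,(160,185,245,255),84,'yel')
hull=cv2.convexHull(np.argwhere(m)[:,::-1].astype(np.int32));r=cv2.minAreaRect(hull);print(r)
hm=np.zeros_like(m);cv2.fillConvexPoly(hm,hull,255)
g=b['image'].max(2)
dk=(hm>0)&(g<60);dk[:, :178]=0;v,u=np.nonzero(dk);P=np.array([onz(b,x,y,117)[:2] for x,y in zip(u,v)],np.float32)
print(len(P),cv2.minAreaRect(P),P.mean(0))
E
```

```text
redT [401, 220, 11, 11, 95] [406.2 225.3] [ 538.9 -322.5  110. ]
redT [336, 245, 17, 14, 169] [344.  251.1] [ 472.1 -156.5  110. ]
redS [414, 165, 31, 17, 290] [433.  170.2] [ 532.6 -383.   110. ]
redS [406, 173, 11, 9, 81] [411.  176.9] [ 534.  -315.5  110. ]
redS [357, 215, 24, 25, 408] [368.  226.6] [ 436.8 -124.   110. ]
((499.9657287597656, -352.70074462890625), (25.29609489440918, 25.88835906982422), 87.58271789550781) [[486.0, -365.0], [512.0, -366.0], [513.0, -341.0], [488.0, -340.0]]
((579.0159301757812, -256.03179931640625), (258.7690734863281, 348.84942626953125), 5.606719493865967) [[433.0, -95.0], [467.0, -442.0], [725.0, -417.0], [691.0, -70.0]]
yel [168, 206, 64, 24, 998] [200.6 217.7] [568.4 227.3  84. ]
((199.6470489501953, 217.58822631835938), (63.04452896118164, 19.63430404663086), 4.398705005645752)
138 ((568.1002807617188, 226.35211181640625), (96.76559448242188, 15.063600540161133), 85.678955078125) [569.94995 227.09404]
```

```bash
python3 - <<'E'
from h import *
import pickle;a,b=map(fix,pickle.load(open('v0.pkl','rb')))
H=lambda s:cv2.cvtColor(s['image'],cv2.COLOR_BGR2HSV)
print(H(b)[242,409],H(b)[200,385],H(b)[225,318],H(a)[187,425],H(a)[240,350])
for s,box in((b,(300,165,430,275)),(a,(290,150,445,265))):
    h=H(s);x0,y0,x1,y1=box;mm=(h[...,0]>62)&(h[...,0]<95)&(h[...,1]>80)
    m=np.zeros(mm.shape,np.uint8);m[y0:y1,x0:x1]=mm[y0:y1,x0:x1]
    m=cv2.morphologyEx(m,cv2.MORPH_OPEN,np.ones((2,2)))
    n,l,st,c=cv2.connectedComponentsWithStats(m);k=[i for i in range(1,n) if st[i,4]>40]
    print([(st[i].tolist()) for i in k])
    v,u=np.nonzero(np.isin(l,k)); P=np.array([onz(s,x,y,18)[:2] for x,y in zip(u,v)],np.float32)
    r=cv2.minAreaRect(P);print(r)
    bm=(h[...,0]>50)&(h[...,0]<75)&(h[...,1]>140)&(h[...,2]>100);q=np.zeros_like(m);q[y0:y1,x0:x1]=bm[y0:y1,x0:x1]
    n,l,st,c=cv2.connectedComponentsWithStats(q)
    print([(st[i].tolist(),c[i].round(1),onz(s,*c[i],110).round(1)) for i in range(1,n) if st[i,4]>20])
E
```

```text
[ 66 124 134] [71 72 88] [ 72  78 108] [ 67 146 133] [75 94 98]
[[405, 238, 10, 10, 82]]
((499.9660949707031, -352.6970520019531), (25.573766708374023, 25.42421531677246), 89.41581726074219)
[]
[[344, 171, 52, 26, 746], [420, 183, 12, 11, 96], [301, 199, 134, 61, 1697], [375, 205, 31, 22, 330]]
((580.1295166015625, -255.74258422851562), (261.0421142578125, 349.2074890136719), 5.606719017028809)
[([419, 183, 11, 8, 64], array([423.8, 186.7]), array([ 491.7, -319.4,  110. ]))]
```

Call:
servo_tool(
  commands=[
    [[0.0,0.015,0.024,0.013,0,0,4.2],[0.0,0.03,0.048,0.027,0,0,8.4],[0.0,0.044,0.072,0.04,0,0,12.6],[0.0,0.058,0.097,0.054,0,0,16.8],[0.0,0.073,0.121,0.067,0,0,21]],
  ],
)

```text
time: 0.52
position: [334.7, -499.9, 298.7]
eef_rot: [-0.0, 0.927, 0.374, -0.0]
wrist_force: [0.2, -0.3, -0.0]
grip_width: 0.303
gripper_force: 0.0
```

Call:
servo_tool(
  commands=[
    [[0.0,0.015,0.024,0.013,0,0,4.2],[0.0,0.03,0.048,0.027,0,0,8.4],[0.0,0.044,0.072,0.04,0,0,12.6],[0.0,0.058,0.097,0.054,0,0,16.8],[0.0,0.073,0.121,0.067,0,0,21]],
  ],
)

```text
time: 0.93
position: [407.7, -378.9, 365.9]
eef_rot: [-0.0, 0.843, 0.537, -0.0]
wrist_force: [0.3, -0.4, -0.0]
grip_width: -0.001
gripper_force: 0.0
```

Call:
servo_tool(
  commands=[
    [[0.0,0.018,0.029,0.013,0,0,4.2],[0.0,0.036,0.058,0.027,0,0,8.4],[0.0,0.05,0.087,0.04,0,0,12.6],[0.0,0.058,0.1,0.054,0,0,16.8],[0.0,0.06,0.1,0.067,0,0,20.9]],
  ],
)

```text
time: 1.35
position: [469.2, -276.3, 433.1]
eef_rot: [-0.0, 0.73, 0.683, 0.0]
wrist_force: [-0.5, -0.5, 0.5]
grip_width: -0.003
gripper_force: 0.0
```

```bash
cat >> h.py <<'E'
def wrist(f=None):
    st=ctrl.state();s=_s('wrist',f)
    q=np.array(st['eef_rot']);T=np.eye(4);T[:3,:3]=R.from_quat(q[[1,2,3,0]]).as_matrix();T[:3,3]=st['position']
    W=T@np.array(s['T_tool_cam']);s['rotation']=W[:3,:3];s['eye']=W[:3,3];return s
E
python3 - <<'E'
from h import *
import pickle
st=ctrl.state();print(st['time'],st['position'],st['eef_rot'],st['qpos'])
s=wrist('w1.png');pickle.dump(s,open('w1.pkl','wb'));print(s['vertical_fov'],np.round(s['T_tool_cam'],3),s['eye'])
E
```

```text
1.35 [ 469.17174186 -276.27327898  433.11614469] [-1.39010410e-04  7.30141112e-01  6.83296250e-01  4.15756786e-04] [ 0.66977918  0.10727709 -0.28183891  1.59277342  0.02913933  1.44570361
  0.31958204]
66.19082415353533 [[ 0.00000e+00 -9.54000e-01 -3.01000e-01  7.60940e+01]
 [ 1.00000e+00  1.00000e-03 -1.00000e-03 -7.17000e-01]
 [ 1.00000e-03 -3.01000e-01  9.54000e-01 -1.43639e+02]
 [ 0.00000e+00  0.00000e+00  0.00000e+00  1.00000e+00]] [ 473.43469236 -200.40973296  576.81581531]
```

View pics/w1.png

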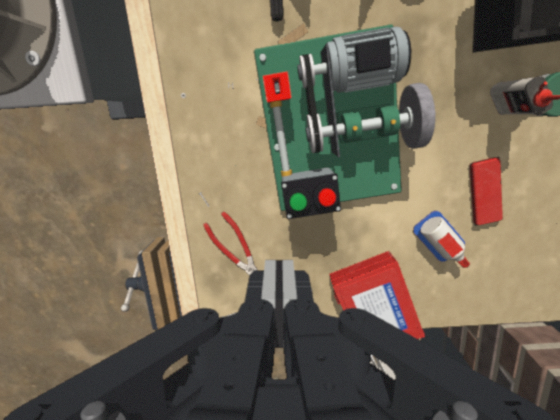

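```bash
cat >> h.py <<'E'
def polisher(s,P=lambda *a:print(*a)):
    h=cv2.cvtColor(s['image'],cv2.COLOR_BGR2HSV)
    def big(m,box,k=3):
        x0,y0,x1,y1=box;q=np.zeros(m.shape,np.uint8);q[y0:y1,x0:x1]=m[y0:y1,x0:x1]
        n,l,st,c=cv2.connectedComponentsWithStats(q);o=np.argsort(-st[1:,4])[:k]+1
        return [(st[i].tolist(),c[i],l==i) for i in o]
    red=((h[...,0]<8)|(h[...,0]>172))&(h[...,1]>150)&(h[...,2]>90)
    grn=(h[...,0]>50)&(h[...,0]<75)&(h[...,1]>140)&(h[...,2]>100)
    pl=(h[...,0]>62)&(h[...,0]<95)&(h[...,1]>60)
    return red,grn,pl,big
E
python3 - <<'E'
from h import *
import pickle;s=pickle.load(open('w1.pkl','rb'))
red,grn,pl,big=polisher(s)
for n,m,z in(('red',red,110),('grn',grn,110)):
    for st,c,_ in big(m,(240,20,420,240)): print(n,st,c.round(1),onz(s,*c,z).round(1))
sw=big(red,(240,50,310,110),1)[0][2].astype(np.uint8)
cs,hi=cv2.findContours(sw,cv2.RETR_CCOMP,cv2.CHAIN_APPROX_NONE)
for c in cs:
    M=c.reshape(-1,2).mean(0);print('sw',len(c),M.round(1),onz(s,*M,73).round(1))
rr=cv2.minAreaRect(np.array([onz(s,*p[0],73)[:2] for p in max(cs,key=len)],np.float32));print(rr)
L=big(pl,(240,15,420,240),6);print([x[0] for x in L])
m=np.any([x[2] for x in L if x[0][4]>60],0);v,u=np.nonzero(m)
P=np.array([onz(s,x,y,18)[:2] for x,y in zip(u,v)],np.float32);r=cv2.minAreaRect(P);print(r,cv2.boxPoints(r).round(1).tolist())
# per-edge line fit in rotated frame
b=np.radians(r[2]);
E
```

```text
red [263, 72, 28, 31, 621] [276.8  86.7] [ 472.6 -166.2  110. ]
red [318, 188, 18, 19, 270] [326.7 196.9] [ 536.6 -324.1  110. ]
red [240, 232, 4, 8, 22] [241.  236.3] [ 402.6 -378.5  110. ]
grn [290, 193, 17, 17, 222] [297.7 201.2] [ 493.1 -327.9  110. ]
sw 96 [276.6  86.6] [ 472.3 -163.5   73. ]
sw 31 [276.7  86.7] [ 472.5 -163.6   73. ]
((472.5632019042969, -163.94671630859375), (35.91960525512695, 37.4024543762207), 5.486471652984619)
[[255, 25, 146, 185, 11162], [313, 74, 16, 52, 495], [289, 192, 19, 20, 299], [298, 213, 1, 1, 1]]
((562.5047607421875, -228.22296142578125), (219.9610595703125, 273.9361267089844), 5.644853115081787) [[439.6000061035156, -102.69999694824219], [466.5, -375.29998779296875], [685.4000244140625, -353.70001220703125], [658.5, -81.0999984741211]]
```

Call:
servo_tool(
  commands=[
    [[0.0,0.002,0.032,-0.025,0,0,0],[0.0,0.005,0.066,-0.051,0,0,0],[0.0,0.007,0.1,-0.078,0,0,0],[0.0,0.009,0.132,-0.103,0,0,0],[0.0,0.011,0.156,-0.122,0,0,0]],
  ],
)

```text
time: 1.82
position: [477.5, -122.0, 308.4]
eef_rot: [-0.001, 0.733, 0.68, -0.0]
wrist_force: [0.9, -0.1, -0.9]
grip_width: 0.001
gripper_force: 0.0
```

```bash
python3 - <<'E'
from h import *
import pickle
st=ctrl.state();print(st['time'],st['position'],np.abs(st['joint_vel']).max())
s=wrist('w2.png');pickle.dump(s,open('w2.pkl','wb'))
print(ctrl.state()['position'])
E
```

```text
1.8167 [ 477.52056582 -121.96654011  308.38278532] 0.662926715605325
[ 476.88544242 -117.35107133  305.27887417]
```

Call:
servo_tool(
  commands=[
    [[0.0,0.006,0.037,-0.001,0,0,0],[0.0,0.013,0.076,-0.002,0,0,0],[0.0,0.02,0.114,-0.003,0,0,0],[0.0,0.027,0.152,-0.004,0,0,0],[0.0,0.034,0.19,-0.005,0,0,0]],
  ],
)

```text
time: 2.28
position: [512.4, 67.1, 305.2]
eef_rot: [0.0, 0.734, 0.68, -0.0]
wrist_force: [1.0, -1.6, 0.7]
grip_width: 0.001
gripper_force: 0.0
```

Call:
servo_tool(
  commands=[
    [[0.0,0.007,0.039,-0.001,0,0,0],[0.0,0.014,0.078,-0.002,0,0,0],[0.0,0.021,0.117,-0.003,0,0,0],[0.0,0.028,0.156,-0.004,0,0,0],[0.0,0.034,0.19,-0.005,0,0,0]],
  ],
)

```text
time: 2.7
position: [546.5, 257.9, 300.0]
eef_rot: [-0.0, 0.733, 0.68, -0.0]
wrist_force: [0.4, -0.7, 0.7]
grip_width: -0.004
gripper_force: 0.0
```

```bash
python3 - <<'E'
from h import *
import pickle
st=ctrl.state();print(st['time'],st['position'],st['eef_rot'],np.abs(st['joint_vel']).max())
s=wrist('w3.png');pickle.dump(s,open('w3.pkl','wb'))
print(ctrl.state()['position'])
w=pickle.load(open('w2.pkl','rb'))
cv2.imwrite('pics/w23.png',np.hstack([cv2.resize(x['image'],(400,300),interpolation=cv2.INTER_AREA) for x in(w,s)]))
red,grn,pl,big=polisher(w)
for n,m,z in(('red',red,110),('grn',grn,110)):
    for t,c,_ in big(m,(0,0,560,420),4): print(n,t,c.round(1),onz(w,*c,z).round(1),onz(w,*c,73).round(1))
E
```

```text
2.7 [546.4794998  257.94634614 299.95309632] [-1.89948111e-04  7.33272509e-01  6.79934842e-01 -5.41845083e-05] 0.7197731514017607
[545.72399699 264.37060158 299.58257885]
red [501, 268, 36, 70, 2085] [520.4 302.1] [ 758.2 -286.4  110. ] [ 788.1 -312.4   73. ]
red [262, 191, 33, 39, 977] [278.  209.8] [ 473.4 -148.   110. ] [ 472.4 -159.    73. ]
red [465, 356, 27, 21, 270] [478.5 366.4] [ 718.4 -380.   110. ] [ 743.9 -416.1   73. ]
red [383, 368, 13, 11, 72] [389.6 372.8] [ 603.  -382.1  110. ] [ 616.1 -418.4   73. ]
```

View pics/w23.png

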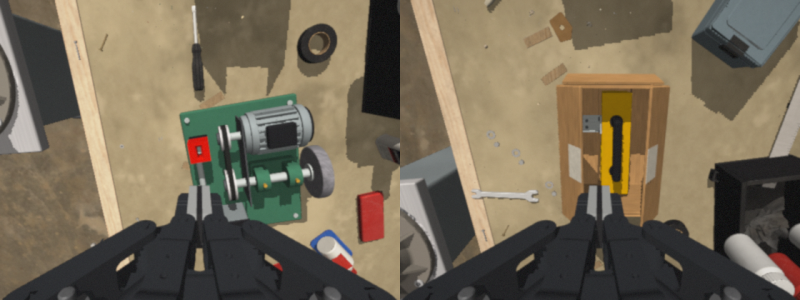

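```bash
python3 - <<'E'
from h import *
import pickle
for i in range(3): s=wrist('w4.png')
st=ctrl.state();print(st['time'],st['position'],np.abs(st['joint_vel']).max())
s=wrist('w4.png');pickle.dump(s,open('w4.pkl','wb'))
h=cv2.cvtColor(s['image'],cv2.COLOR_BGR2HSV)
ye=(h[...,0]>18)&(h[...,0]<32)&(h[...,1]>130)&(h[...,2]>50)
ye[:, :380]&=True
n,l,t,c=cv2.connectedComponentsWithStats((ye).astype(np.uint8))
i=1+np.argmax(t[1:,4]);print(t[i])
hull=cv2.convexHull(np.argwhere(l==i)[:,::-1].astype(np.int32));hm=np.zeros(l.shape,np.uint8);cv2.fillConvexPoly(hm,hull,1)
print('yel roof',cv2.minAreaRect(np.array([onz(s,*p[0],84)[:2] for p in hull],np.float32)))
dk=((hm>0)&(s['image'].max(2)<60)).astype(np.uint8)
n,l,t,c=cv2.connectedComponentsWithStats(dk)
for i in range(1,n):
    if t[i,4]>60:
        v,u=np.nonzero(l==i);P=np.array([onz(s,x,y,117)[:2] for x,y in zip(u,v)],np.float32);print('dk',t[i],cv2.minAreaRect(P),cv2.minAreaRect(np.stack([u,v],1).astype(np.float32)))
w=pickle.load(open('w2.pkl','rb'))
red,grn,pl,big=polisher(w)
sw=big(red,(240,170,320,250),1)[0][2].astype(np.uint8)
cs,hi=cv2.findContours(sw,cv2.RETR_CCOMP,cv2.CHAIN_APPROX_NONE)
for q in cs:
  if len(q)>8:
    M=q.reshape(-1,2).mean(0);print('sw',len(q),M.round(1),onz(w,*M,73).round(1))
I=s['image'];cv2.imwrite('pics/c4.png',cv2.resize(I[80:320,200:520],(800,600),interpolation=cv2.INTER_CUBIC))
E
```

```text
2.9 [546.17625373 256.38153113 299.50704946] 0.033862462698858016
[ 280  125   46  147 4751]
yel roof ((568.9442749023438, 231.18209838867188), (174.0775909423828, 49.117801666259766), 85.6220932006836)
dk [ 294  161   18   92 1119] ((567.9982299804688, 234.51031494140625), (99.89904022216797, 16.41612434387207), 85.84176635742188) ((302.45025634765625, 206.48501586914062), (16.055503845214844, 91.09070587158203), 0.8184555172920227)
sw 119 [278.4 210. ] [ 472.8 -159.3   73. ]
sw 32 [278.4 210. ] [ 472.9 -159.4   73. ]
```

View pics/c4.png

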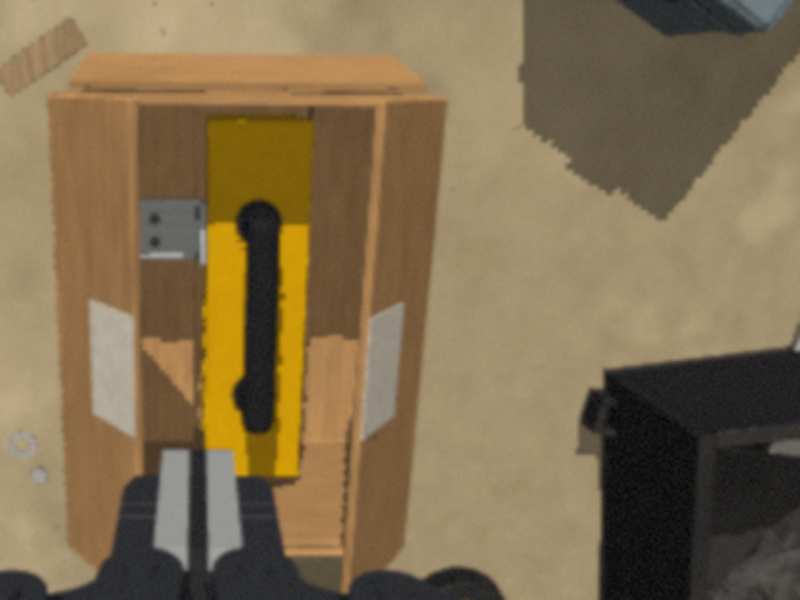

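```bash
python3 - <<'E'
from h import *
import pickle
s=pickle.load(open('w4.pkl','rb'))
f=lambda x,y:(200+x/2.5,80+y/2.5)
xh=np.array([.9972,-.075]);yh=np.array([.075,.9972]);c=np.array([556.3,230.4])
loc=lambda p:((p[:2]-c)@xh,(p[:2]-c)@yh)
for n,p in(('nh',(50,97)),('nh',(66,530)),('fh',(445,97)),('fh',(405,545)),('wallL',(140,97)),('endwall',(240,97))): print(n,np.round(loc(onz(s,*f(*p),126)),1))
for n,p,sg in(('ne',(137,200),-1),('ne',(135,400),-1),('fe',(376,200),1),('fe',(365,400),1)):
    for th in np.arange(.5,1.3,.1):
        z=126+56*np.sin(th);print(n,round(th,1),np.round(loc(onz(s,*f(*p),z)),1),round(sg*(72-56*np.cos(th)),1))
E
```

```text
nh [-68.9  95.7]
nh [-71.7 -89.8]
fh [80.1 96. ]
fh [ 80.3 -97. ]
wallL [-34.9  95.8]
endwall [ 2.8 95.9]
ne 0.5 [-34.8  60.8] -22.9
ne 0.6 [-34.5  61.5] -25.8
ne 0.7 [-34.1  62.1] -29.2
ne 0.8 [-33.8  62.7] -33.0
ne 0.9 [-33.5  63.2] -37.2
ne 1.0 [-33.3  63.7] -41.7
ne 1.1 [-33.1  64. ] -46.6
ne 1.2 [-32.9  64.4] -51.7
ne 0.5 [-37.2 -16.4] -22.9
ne 0.6 [-36.8 -14.4] -25.8
ne 0.7 [-36.4 -12.6] -29.2
ne 0.8 [-36.1 -11. ] -33.0
ne 0.9 [-35.8  -9.5] -37.2
ne 1.0 [-35.5  -8.1] -41.7
ne 1.1 [-35.3  -7. ] -46.6
ne 1.2 [-35.1  -6.1] -51.7
fe 0.5 [50.9 61. ] 22.9
fe 0.6 [49.8 61.7] 25.8
fe 0.7 [48.9 62.3] 29.2
fe 0.8 [48.  62.8] 33.0
fe 0.9 [47.1 63.4] 37.2
fe 1.0 [46.4 63.8] 41.7
fe 1.1 [45.8 64.2] 46.6
fe 1.2 [45.3 64.5] 51.7
fe 0.5 [ 51.9 -16.1] 22.9
fe 0.6 [ 50.8 -14.2] 25.8
fe 0.7 [ 49.8 -12.4] 29.2
fe 0.8 [ 48.9 -10.7] 33.0
fe 0.9 [48.1 -9.2] 37.2
fe 1.0 [47.4 -7.9] 41.7
fe 1.1 [46.8 -6.8] 46.6
fe 1.2 [46.3 -5.9] 51.7
```

Call:
servo_tool(
  commands=[
    [[0.0,0.004,-0.007,-0.038,0,0,0],[0.0,0.008,-0.014,-0.076,0,0,0],[0.0,0.012,-0.021,-0.113,0,0,0],[0.0,0.015,-0.026,-0.138,0,0,0],[0.0,0.015,-0.026,-0.148,0,0,0]],
  ],
)

```text
time: 3.37
position: [560.8, 225.6, 148.6]
eef_rot: [-0.0, 0.734, 0.679, -0.002]
wrist_force: [-0.8, -0.3, -0.1]
grip_width: 0.006
gripper_force: 0.0
```

Call:
servo_tool(
  commands=[
    [[0.0,-0.01,0.001,0,0,0,0],[0.0,-0.02,0.0015,0,0,0,0],[0.0,-0.027,0.002,0.001,0,0,0],[0.0,-0.034,0.0025,0.004,0,0,0],[0.0,-0.042,0.003,0.008,0,0,0]],
  ],
)

```text
time: 3.78
position: [519.1, 233.2, 162.0]
eef_rot: [0.001, 0.733, 0.68, 0.001]
wrist_force: [1.1, -0.3, -1.1]
grip_width: -0.001
gripper_force: 0.3
```

Call:
servo_tool(
  commands=[
    [[0.0,-0.009,0.001,0.004,0,0,0],[0.0,-0.02,0.0015,0.006,0,0,0],[0.0,-0.027,0.002,0.006,0,0,0],[0.0,-0.033,0.0025,0.005,0,0,0],[0.0,-0.04,0.003,0.004,0,0,0]],
  ],
)

```text
time: 4.2
position: [478.9, 235.7, 164.3]
eef_rot: [0.0, 0.733, 0.68, 0.0]
wrist_force: [0.7, 1.0, 0.3]
grip_width: 0.004
gripper_force: 0.3
```

Call:
servo_tool(
  commands=[
    [[0.0,-0.007,0.0005,-0.002,0,0,0],[0.0,-0.014,0.001,-0.006,0,0,0],[0.0,-0.021,0.0015,-0.011,0,0,0],[0.0,-0.028,0.002,-0.022,0,0,0],[0.0,-0.032,0.0025,-0.03,0,0,0]],
  ],
)

```text
time: 4.62
position: [446.3, 238.1, 133.3]
eef_rot: [-0.0, 0.733, 0.68, -0.0]
wrist_force: [0.7, -0.1, -0.0]
grip_width: -0.001
gripper_force: 0.2
```

```bash
python3 - <<'E'
from h import *
s=snap('scene','s1.png');t=snap('top','t1.png')
st=ctrl.state();print(st['time'],st['position'],st['wrist_force'])
c=lambda I,x,y,w,h:cv2.resize(I[y:y+h,x:x+w],(400,300),interpolation=cv2.INTER_CUBIC)
cv2.imwrite('pics/m1.png',np.hstack([c(s['image'],80,145,200,150),c(t['image'],145,175,104,78)]))
E
```

```text
4.7167 [445.99721513 237.87729411 132.84458425] [-0.12904511  0.23033569 -0.04335546]
```

View pics/m1.png

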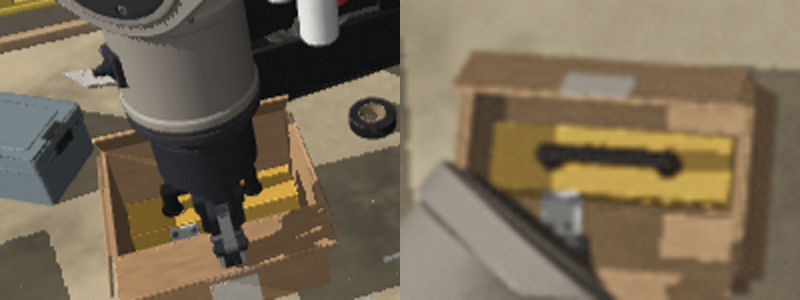

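Call:
servo_tool(
  commands=[
    [[0.0,0,0,0.022,0,0,0],[0.0,0.035,-0.002,0.022,0,0,0],[0.0,0.07,-0.005,0.02,0,0,0],[0.0,0.105,-0.007,0.019,0,0,0],[0.0,0.12,-0.008,0.019,0,0,0]],
  ],
)

```text
time: 5.13
position: [571.7, 228.8, 153.1]
eef_rot: [0.0, 0.734, 0.679, 0.0]
wrist_force: [-0.8, 0.0, -0.9]
grip_width: 0.003
gripper_force: 0.0
```

Call:
servo_tool(
  commands=[
    [[0.0,0.01,-0.001,0,0,0,0],[0.0,0.017,-0.0015,0,0,0,0],[0.0,0.024,-0.002,0.001,0,0,0],[0.0,0.03,-0.0025,0.004,0,0,0],[0.0,0.037,-0.003,0.008,0,0,0]],
  ],
)

```text
time: 5.55
position: [604.1, 227.5, 161.6]
eef_rot: [-0.0, 0.733, 0.68, -0.0]
wrist_force: [0.0, -0.4, -0.4]
grip_width: 0.0
gripper_force: 0.3
```

Call:
servo_tool(
  commands=[
    [[0.0,0.009,-0.001,0.004,0,0,0],[0.0,0.02,-0.0015,0.006,0,0,0],[0.0,0.027,-0.002,0.006,0,0,0],[0.0,0.033,-0.0025,0.005,0,0,0],[0.0,0.04,-0.003,0.004,0,0,0]],
  ],
)

```text
time: 5.97
position: [644.8, 224.2, 165.3]
eef_rot: [-0.0, 0.733, 0.68, -0.0]
wrist_force: [-0.8, -0.0, -0.1]
grip_width: -0.0
gripper_force: 0.3
```

Call:
servo_tool(
  commands=[
    [[0.0,0.007,-0.0005,-0.002,0,0,0],[0.0,0.014,-0.001,-0.006,0,0,0],[0.0,0.021,-0.0015,-0.011,0,0,0],[0.0,0.028,-0.002,-0.022,0,0,0],[0.0,0.032,-0.0025,-0.03,0,0,0]],
  ],
)

```text
time: 6.38
position: [677.2, 221.4, 133.7]
eef_rot: [-0.0, 0.733, 0.68, -0.0]
wrist_force: [0.7, -0.3, 0.8]
grip_width: -0.001
gripper_force: 0.2
```

Call:
servo_tool(
  commands=[
    [[0.0,0,0,0.03,0,0,0],[0.0,-0.025,0.006,0.06,0,0,0],[0.0,-0.052,0.013,0.09,0,0,0],[0.0,-0.08,0.02,0.118,0,0,0],[0.0,-0.108,0.027,0.145,0,0,0]],
  ],
)

```text
time: 6.8
position: [567.3, 248.9, 280.6]
eef_rot: [-0.0, 0.733, 0.68, -0.0]
wrist_force: [0.1, 0.3, 1.0]
grip_width: 0.001
gripper_force: 0.0
```

Call:
servo_tool(
  commands=[
    [[0.05,0,0,0,0,0,0],[0.05,0,0,0,0,0,0],[0.05,0,0,0,0,0,0],[0.05,0,0,0,0,0,0],[0.05,0,0,0,0,0,0]],
  ],
)

```text
time: 7.22
position: [568.9, 248.0, 278.7]
eef_rot: [-0.001, 0.734, 0.68, -0.001]
wrist_force: [0.7, 0.5, -0.4]
grip_width: 0.584
gripper_force: 0.0
```

```bash
python3 - <<'E'
from h import *
import pickle
st=ctrl.state();print(st['time'],st['position'],np.abs(st['joint_vel']).max(),st['eef_rot'])
s=wrist('w5.png');pickle.dump(s,open('w5.pkl','wb'))
c=snap('scene');t=snap('top')
h=cv2.cvtColor(s['image'],cv2.COLOR_BGR2HSV)
ye=((h[...,0]>18)&(h[...,0]<32)&(h[...,1]>130)&(h[...,2]>50)).astype(np.uint8)
n,l,q,_=cv2.connectedComponentsWithStats(ye);i=1+np.argmax(q[1:,4]);print(q[i])
hull=cv2.convexHull(np.argwhere(l==i)[:,::-1].astype(np.int32));hm=np.zeros(l.shape,np.uint8);cv2.fillConvexPoly(hm,hull,1)
print('roof',cv2.minAreaRect(np.array([onz(s,*p[0],84)[:2] for p in hull],np.float32)))
dk=((hm>0)&(s['image'].max(2)<60)).astype(np.uint8)
n,l,q,_=cv2.connectedComponentsWithStats(dk)
for i in range(1,n):
    if q[i,4]>60:
        v,u=np.nonzero(l==i);print('dk',q[i],cv2.minAreaRect(np.array([onz(s,x,y,117)[:2] for x,y in zip(u,v)],np.float32)))
z=lambda I,x,y,w,h:cv2.resize(I[y:y+h,x:x+w],(400,300),interpolation=cv2.INTER_CUBIC)
cv2.imwrite('pics/m2.png',np.vstack([np.hstack([z(c['image'],80,145,200,150),z(t['image'],145,175,104,78)]),cv2.resize(s['image'],(800,600))[100:400]]))
E
```

```text
7.2167 [568.88468899 248.00555156 278.70421996] 0.004326766083583261 [-5.58349857e-04  7.33558441e-01  6.79625520e-01 -9.25037761e-04]
[ 260  120   47  155 5462]
roof ((569.8389892578125, 230.51889038085938), (172.92056274414062, 48.57427978515625), 85.57918548583984)
dk [ 274  157   18   98 1240] ((570.047119140625, 234.4662628173828), (99.55782318115234, 16.124826431274414), 85.67293548583984)
```

View pics/m2.png

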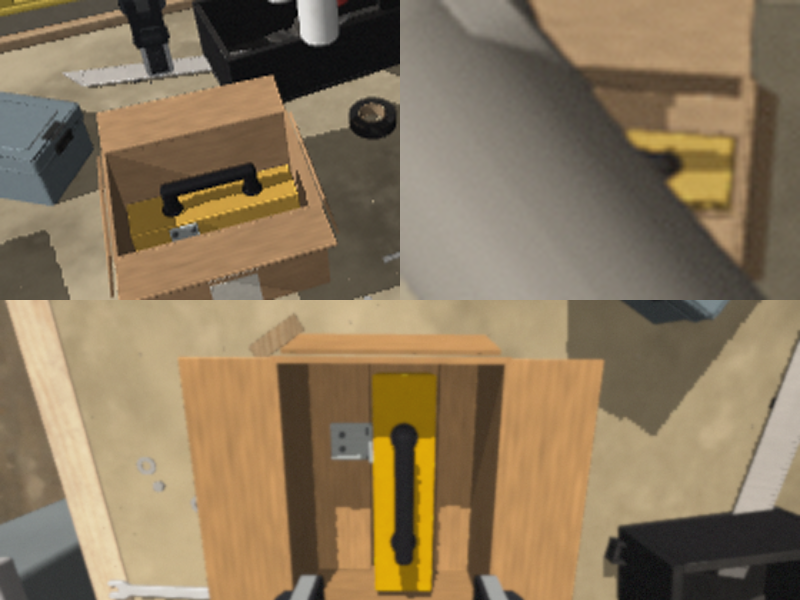

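Call:
servo_tool(
  commands=[
    [[0.05,0.001,-0.008,-0.03,0,0,0],[0.05,0.001,-0.017,-0.06,0,0,0],[0.05,0.001,-0.017,-0.095,0,0,0],[0.05,0.001,-0.017,-0.125,0,0,0],[0.05,0.001,-0.017,-0.145,0,0,0]],
  ],
)

```text
time: 7.78
position: [568.5, 230.8, 132.0]
eef_rot: [-0.001, 0.733, 0.68, -0.001]
wrist_force: [0.5, -0.6, -0.4]
grip_width: 0.59
gripper_force: 0.0
```

Call:
servo_tool(
  commands=[
    [[0.05,0,0,-0.012,0,0,0],[0.05,0,0,-0.024,0,0,0],[0.05,0,0,-0.034,0,0,0],[0.05,0,0,-0.038,0,0,0],[0.05,0,0,-0.038,0,0,0]],
  ],
)

```text
time: 8.2
position: [569.4, 231.7, 96.9]
eef_rot: [-0.0, 0.733, 0.68, -0.0]
wrist_force: [0.6, -0.4, -0.2]
grip_width: 0.582
gripper_force: 0.0
```

Call:
servo_tool(
  commands=[
    [[0.0,0,0,0,0,0,0],[0.0,0,0,0,0,0,0],[0.0,0,0,0,0,0,0],[0.0,0,0,0,0,0,0],[0.0,0,0,0,0,0,0]],
  ],
)

```text
time: 8.62
position: [570.2, 232.0, 98.2]
eef_rot: [0.0, 0.733, 0.68, 0.001]
wrist_force: [1.9, -1.0, 5.8]
grip_width: 0.149
gripper_force: 59.4
```

Call:
servo_tool(
  commands=[
    [[0.0,0,0,0.004,0,0,0],[0.0,0,0,0.012,0,0,0],[0.0,0,0,0.024,0,0,0],[0.0,0,0,0.04,0,0,0],[0.0,0,0,0.06,0,0,0]],
  ],
)

```text
time: 9.03
position: [568.9, 231.6, 158.1]
eef_rot: [-0.0, 0.733, 0.68, -0.001]
wrist_force: [0.2, 0.4, -3.2]
grip_width: 0.146
gripper_force: 58.7
```

Call:
servo_tool(
  commands=[
    [[0.0,0,0,0.025,0,0,0],[0.0,0,0,0.05,0,0,0],[0.0,0,0,0.075,0,0,0],[0.0,0,0,0.095,0,0,0],[0.0,0,0,0.105,0,0,0]],
  ],
)

```text
time: 9.45
position: [569.9, 232.3, 266.1]
eef_rot: [0.001, 0.733, 0.68, 0.002]
wrist_force: [0.1, -0.2, -2.5]
grip_width: 0.15
gripper_force: 58.7
```

Call:
servo_tool(
  commands=[
    [[0.0,0,0,0,0,0,0],[0.0,0,0,0,0,0,0],[0.0,0,0,0,0,0,0],[0.0,0,0,0,0,0,0],[0.0,0,0,0,0,0,0]],
  ],
)

```text
time: 9.87
position: [569.0, 231.5, 261.1]
eef_rot: [-0.0, 0.733, 0.68, -0.001]
wrist_force: [0.5, -0.4, -3.3]
grip_width: 0.15
gripper_force: 58.7
```

```bash
python3 - <<'E'
from h import *
import pickle
st=ctrl.state();print(st['time'],st['position'],st['wrist_force'],st['moment'],st['eef_rot'],st['grip_width'],st['qpos'])
s=wrist('w6.png');pickle.dump(s,open('w6.pkl','wb'));c=snap('scene');t=snap('top')
cv2.imwrite('pics/m3.png',np.hstack([cv2.resize(s['image'],(400,300),interpolation=cv2.INTER_AREA),cv2.resize(c['image'][60:270,60:340],(400,300),interpolation=cv2.INTER_CUBIC)]))
E
```

```text
9.8667 [569.03010456 231.54910576 261.11150793] [ 0.484866   -0.41677511 -3.31761631] [ 0.00046881 -0.04475157  0.00281303] [-4.33693023e-04  7.33146992e-01  6.80069585e-01 -8.12624091e-04] 0.15032400965344694 [ 0.00791875  0.37001418 -0.64088131  1.68039743  0.23619307  1.17171503
 -0.76845196]
```

View pics/m3.png

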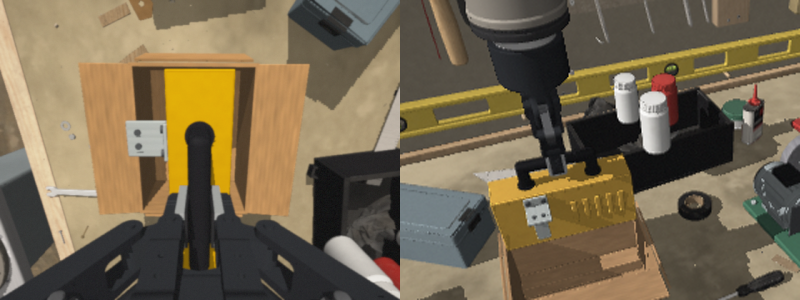

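```bash
cat > g.py <<'E'
from h import *
def hand(s,T,yaw,zoff=-13.5,br=12):
    """guard roof & bracket in the wrist picture, in guard axes relative to the TCP"""
    h=cv2.cvtColor(s['image'],cv2.COLOR_BGR2HSV);c,n=np.cos(yaw),np.sin(yaw)
    ye=((h[...,0]>18)&(h[...,0]<32)&(h[...,1]>150)&(h[...,2]>60)).astype(np.uint8)
    ye[300:]=0;_,l,q,_=cv2.connectedComponentsWithStats(ye);i=1+np.argmax(q[1:,4]);m=l==i
    def loc(u,v,z): d=onz(s,u,v,z)-T; return np.array([d[0]*c+d[1]*n,-d[0]*n+d[1]*c])
    z=T[2]+zoff;v0=q[i,1]
    rows=range(v0+15,v0+75,5);L=[];Rr=[]
    for v in rows:
        u=np.nonzero(m[v])[0];L.append(loc(u[0]-.5,v,z));Rr.append(loc(u[-1]+.5,v,z))
    cols=np.nonzero(m[v0+4])[0];us=range(cols[0]+8,cols[-1]-8,4);top=[loc(u,np.nonzero(m[:,u])[0][0]-.5,z) for u in us]
    L,Rr,top=map(np.array,(L,Rr,top))
    print('left x',L[:,0].mean().round(2),'slope',np.degrees(np.polyfit(L[:,1],L[:,0],1)[0]).round(2),'right x',Rr[:,0].mean().round(2),np.degrees(np.polyfit(Rr[:,1],Rr[:,0],1)[0]).round(2),'end y',top[:,1].mean().round(2),'slope',np.degrees(np.polyfit(top[:,0],top[:,1],1)[0]).round(2))
    return q[i],loc
E
python3 - <<'E'
from g import *
import pickle
s=pickle.load(open('w6.pkl','rb'));T=np.array([569.03,231.55,261.11])
q,loc=hand(s,T,np.radians(-4.35));print(q)
h=cv2.cvtColor(s['image'],cv2.COLOR_BGR2HSV)
g=(h[...,1]<40)&(h[...,2]>110);b=np.zeros(g.shape,np.uint8);b[150:240,165:240]=g[150:240,165:240]
n,l,st,c=cv2.connectedComponentsWithStats(b)
for i in range(1,n):
    if st[i,4]>60:
        x,y,w,hh,_=st[i];print(st[i],[loc(*p,T[2]-93.5+63).round(1).tolist() for p in((x,y),(x+w,y),(x,y+hh),(x+w,y+hh))],loc(*c[i],T[2]-30.5).round(1))
E
```

```text
left x -23.96 slope 0.1 right x 22.35 0.01 end y 83.84 slope -0.9
[  229    95   102   178 12754]
[ 176  168   59   58 2665] [[-56.7, 47.5], [-24.7, 47.5], [-59.9, 14.1], [-26.1, 14.2]] [-41.6  33.4]
```

Call:
servo_tool(
  commands=[
    [[0.0,0,-0.015,0,0,0,0.5],[0.0,0,-0.04,0,0,0,1.3],[0.0,0,-0.07,0,0,0,2.1],[0.0,0,-0.105,0,0,0,2.9],[0.0,0,-0.14,0,0,0,3.7]],
  ],
)

```text
time: 10.43
position: [569.2, 90.7, 262.1]
eef_rot: [-0.0, 0.71, 0.704, -0.0]
wrist_force: [1.4, -0.6, -3.1]
grip_width: 0.148
gripper_force: 58.7
```

Call:
servo_tool(
  commands=[
    [[0.0,0,-0.035,0,0,0,0.8],[0.0,0,-0.07,0,0,0,1.6],[0.0,0,-0.105,0,0,0,2.4],[0.0,0,-0.14,0,0,0,3.2],[0.0,0,-0.175,0,0,0,4.0]],
  ],
)

```text
time: 10.85
position: [569.1, -85.0, 262.3]
eef_rot: [0.0, 0.686, 0.728, 0.0]
wrist_force: [1.3, 1.0, -3.2]
grip_width: 0.151
gripper_force: 58.7
```

Call:
servo_tool(
  commands=[
    [[0.0,0,-0.035,0,0,0,0.8],[0.0,0,-0.07,0,0,0,1.5],[0.0,0,-0.1,0,0,0,2.0],[0.0,0,-0.12,0,0,0,2.15],[0.0,0,-0.13,0,0,0,2.15]],
  ],
)

```text
time: 11.27
position: [568.8, -216.9, 261.8]
eef_rot: [-0.0, 0.673, 0.739, -0.0]
wrist_force: [-0.6, -0.3, -2.9]
grip_width: 0.152
gripper_force: 58.7
```

Call:
servo_tool(
  commands=[
    [[0.0,0,0,0,0,0,0],[0.0,0,0,0,0,0,0],[0.0,0,0,0,0,0,0],[0.0,0,0,0,0,0,0],[0.0,0,0,0,0,0,0]],
  ],
)

```text
time: 11.68
position: [569.7, -212.0, 262.4]
eef_rot: [-0.0, 0.672, 0.741, 0.0]
wrist_force: [0.2, 0.1, -3.0]
grip_width: 0.149
gripper_force: 58.7
```

```bash
python3 - <<'E'
from g import *
import pickle
st=ctrl.state();T=np.array(st['position']);print(st['time'],T,st['wrist_force'],st['eef_rot'],np.abs(st['joint_vel']).max())
s=wrist('w7.png');c=snap('scene','s7.png');pickle.dump((s,c,T),open('w7.pkl','wb'))
q=st['eef_rot'];yaw=2*np.arctan2(q[2],q[1])-np.pi/2;print(np.degrees(yaw))
hand(s,T,yaw)
red,grn,pl,big=polisher(s)
for st_,cc,m in big(red,(100,60,300,420),5):
    if st_[4]<100: continue
    print('red',st_,cc.round(1),onz(s,*cc,73).round(1),onz(s,*cc,110).round(1))
    cs,_=cv2.findContours(m.astype(np.uint8),cv2.RETR_CCOMP,cv2.CHAIN_APPROX_NONE)
    for k in cs:
        if len(k)>8: M=cv2.minAreaRect(k)[0];M2=k.reshape(-1,2).mean(0);print(len(k),np.round(M,1),M2.round(1),onz(s,*M2,73).round(1),cv2.minAreaRect(np.array([onz(s,*p[0],73)[:2] for p in k],np.float32)))
for st_,cc,m in big(grn,(100,60,560,420),2): print('grn',st_,onz(s,*cc,110).round(1))
E
```

```text
11.6833 [ 569.68059154 -212.04508034  262.4050063 ] [ 0.19625264  0.05018881 -3.00410977] [-1.99592919e-05  6.71507699e-01  7.40997572e-01  8.82174230e-05] 0.005409517743308787
5.632926219429163
left x -23.81 slope 1.09 right x 22.31 0.96 end y 83.66 slope 0.4
red [170, 113, 39, 39, 1282] [189.2 131.9] [ 473.3 -163.2   73. ] [ 483.1 -160.2  110. ]
141 [189. 132.] [189.2 131.6] [ 473.4 -162.9   73. ] ((473.34149169921875, -163.57595825195312), (37.52742004394531, 36.21897888183594), 3.7061309814453125)
44 [189.7 131.2] [189.3 131. ] [ 473.5 -162.3   73. ] ((473.887939453125, -162.70989990234375), (7.8998494148254395, 18.472841262817383), 8.486276626586914)
red [115, 273, 34, 55, 408] [132.9 298.8] [ 410.  -361.8   73. ] [ 426.8 -336.8  110. ]
113 [132.8 298.7] [133.2 299.8] [ 410.4 -363.1   73. ] ((410.5563049316406, -363.35186767578125), (12.36473274230957, 77.07833862304688), 24.8830623626709)
red [100, 295, 34, 42, 315] [114.5 318.4] [ 386.9 -391.2   73. ] [ 406.3 -362.9  110. ]
90 [113.4 316.9] [113.5 316.6] [ 385.8 -388.9   73. ] ((385.7952880859375, -389.40472412109375), (11.63542652130127, 63.334678649902344), 36.48111343383789)
grn [186, 284, 23, 24, 453] [ 494.3 -326.3  110. ]
```

```bash
python3 - <<'E'
from g import *
import pickle
s,c,T=pickle.load(open('w7.pkl','rb'));y=np.radians(5.63);Rz=np.array([[np.cos(y),-np.sin(y)],[np.sin(y),np.cos(y)]])
P=lambda x,yy,z:np.r_[T[:2]+Rz@[x-.75,yy-1.3],T[2]-93.5+z]
for n,p in(('tip',P(-49,35,30)),('tipL',P(-49,43,30)),('tipR',P(-49,27,30)),('top',P(-49,35,62)),('cornL bot',P(-23,85,0)),('cornR bot',P(-23,-85,0)),('cornL top',P(-23,85,80)),('slot',[473.4,-162.8,73])): print(n,proj(c,p).round(1))
h=cv2.cvtColor(c['image'],cv2.COLOR_BGR2HSV);u,v=proj(c,P(-49,35,30)).round().astype(int)
print('S');print(h[v-22:v+8:2,u-10:u+11:2,1]);print('V');print(h[v-22:v+8:2,u-10:u+11:2,2])
ye=(h[...,0]>15)&(h[...,0]<32)&(h[...,1]>130)
q=np.zeros(ye.shape,np.uint8);q[100:300,250:480]=ye[100:300,250:480];n,l,st,_=cv2.connectedComponentsWithStats(q);i=1+np.argmax(st[1:,4]);print(st[i])
vv,uu=np.nonzero(l==i)
for nm,f in(('TL',-uu-vv),('BL',-uu+vv),('BR',uu+vv)): k=np.argmax(f);print(nm,uu[k],vv[k])
red,_,_,big=polisher(c)
for a,cc,m in big(red,(330,180,400,270),2):
    print(a,cc); cs,_=cv2.findContours(m.astype(np.uint8),cv2.RETR_CCOMP,cv2.CHAIN_APPROX_NONE);print([(len(k),k.reshape(-1,2).mean(0).round(1)) for k in cs])
E
```

```text
tip [376.5 164.8]
tipL [373.6 165.9]
tipR [379.4 163.7]
top [379.2 152.4]
cornL bot [348.7 176.5]
cornR bot [406.1 154. ]
cornL top [353.5 145.8]
slot [370.6 222.3]
S
[[  8   7   6   6   8 173 178 175 173 174 174]
 [ 10   4   6   6   6   8 165 175 172 177 173]
 [  8   8   7   6   7   7   7 109 175 171 171]
 [  6   6   6   7   7   7  12   7  36 171 173]
 [176  42   8   6   8   8   6   7   7 123 172]
 [176 172  43   5   7   7  10  59 138 176 172]
 [174 173 172  32   5   8  12 173 174 173 172]
 [174 177 174   9   6   8  50 172 172 177 172]
 [172 172 173   5   3   6 149 172 176 174 171]
 [174 173 171   7   8   6 165 168 175 116  22]
 [170 172 129   5   6  72 115  70  63  62  62]
 [172 175 161  97  83  66  61  61  61  62  63]
 [173 115  71  63  63  61  60  60  61  63  61]
 [ 66  61  61  62  63  63  61  60  64  61  62]
 [ 61  61  62  62  66  44  77  62  62  61  61]]
V
[[ 94  69  91  88  63 103 103 105 106 120 104]
 [ 78  61  92 163 175 164 105 105 132 101 103]
 [165 166 177 175 176 176 173 122 111  91 106]
 [206 175 176 176 156 173  88 114 157 106 109]
 [106 145 211 175 102 160 171 172 172 106 107]
 [106 108 120 205 174 173 122 104 102 106 107]
 [107 106 107 153 151  92  88 121 110 106 108]
 [107 108 107 173  91  91  92 107 107 105 108]
 [108 107 106 202  90  88  87 108 107 107 109]
 [107 106 109 144  91  89 108 109 108 136 137]
 [108 110 117  98  89  64 138 171 175 182 182]
 [108 109 111 100 107 179 185 183 184 184 183]
 [109 140 173 182 183 183 186 184 184 183 183]
 [179 184 183 184 182 182 122 183 184 184 184]
 [183 183 184 120 100 122  99 120 184 184 184]]
[ 335  116   78   60 2402]
TL 340 135
BL 336 166
BR 404 153
[357, 215, 24, 25, 409] [368.01222494 226.57212714]
[(63, array([368. , 226.7]))]
```

Call:
servo_tool(
  commands=[
    [[0.0,-0.01,0.005,0,0,0,0],[0.0,-0.024,0.01,0,0,0,0],[0.0,-0.036,0.016,0,0,0,0],[0.0,-0.043,0.019,0,0,0,0],[0.0,-0.0454,0.0197,0,0,0,0]],
  ],
)

```text
time: 12.2
position: [523.0, -192.9, 262.6]
eef_rot: [0.0, 0.672, 0.741, -0.0]
wrist_force: [0.6, 0.5, -1.7]
grip_width: 0.15
gripper_force: 58.8
```

Call:
servo_tool(
  commands=[
    [[0.0,0,0,-0.012,0,0,0],[0.0,0,0,-0.03,0,0,0],[0.0,0,0,-0.048,0,0,0],[0.0,0,0,-0.06,0,0,0],[0.0,0,0,-0.068,0,0,0]],
  ],
)

```text
time: 12.62
position: [523.7, -193.5, 192.2]
eef_rot: [-0.001, 0.672, 0.74, -0.0]
wrist_force: [-0.3, 0.3, -3.8]
grip_width: 0.15
gripper_force: 58.8
```

Call:
servo_tool(
  commands=[
    [[0.0,0,0,0,0,0,0],[0.0,0,0,0,0,0,0],[0.0,0,0,0,0,0,0],[0.0,0,0,0,0,0,0],[0.0,0,0,0,0,0,0]],
  ],
)

```text
time: 13.03
position: [524.4, -193.7, 195.0]
eef_rot: [0.001, 0.672, 0.74, 0.0]
wrist_force: [0.6, -0.1, -2.6]
grip_width: 0.148
gripper_force: 58.8
```

```bash
python3 - <<'E'
from g import *
import pickle
st=ctrl.state();T=np.array(st['position']);print(st['time'],T,st['wrist_force'],st['eef_rot'])
s=wrist('w8.png');c=snap('scene','s8.png');pickle.dump((s,c,T),open('w8.pkl','wb'))
q=st['eef_rot'];yaw=2*np.arctan2(q[2],q[1])-np.pi/2;hand(s,T,yaw)
x=R.from_quat(np.array(q)[[1,2,3,0]]).as_matrix();print('tool z',x[:,2].round(4))
red,_,_,big=polisher(s)
for a,cc,m in big(red,(100,60,300,300),2): print(a,cc.round(1),onz(s,*cc,73).round(1))
I=c['image'];cv2.imwrite('pics/m4.png',cv2.resize(I[140:260,310:470],(800,600),interpolation=cv2.INTER_CUBIC))
E
```

```text
13.0333 [ 524.42276647 -193.69792001  195.02765715] [ 0.56969788 -0.11958312 -2.62284589] [5.44226287e-04 6.72133731e-01 7.40429553e-01 1.70862753e-04]
left x -23.59 slope -0.67 right x 21.89 -1.18 end y 83.81 slope 0.02
tool z [ 1.e-03 -5.e-04 -1.e+00]
[199, 139, 33, 29, 797] [214.2 152.4] [ 466.6 -153.7   73. ]
```

View pics/m4.png

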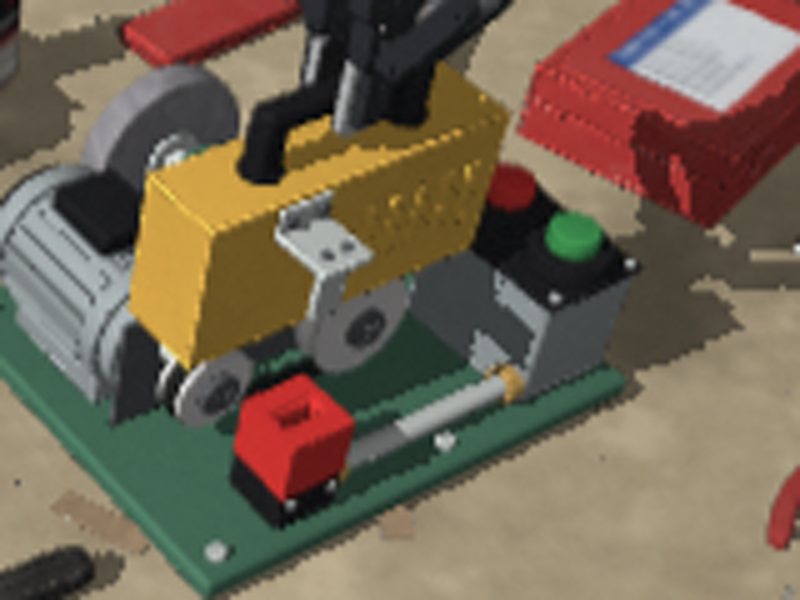

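```bash
python3 - <<'E'
from g import *
import pickle
s,c,T=pickle.load(open('w8.pkl','rb'))
y=np.radians(5.6);Rz=np.array([[np.cos(y),-np.sin(y)],[np.sin(y),np.cos(y)]])
tip=T[:2]+Rz@[-47.75,33.7];print('tip',tip)
print('slot px',proj(c,[473.4,-162.8,73]),'tip now',proj(c,np.r_[tip,131.5]),'slot+58',proj(c,[473.4,-162.8,131.5]))
for d in((1,0,0),(0,1,0),(0,0,1)): print(d,proj(c,np.r_[tip,131.5]+d)-proj(c,np.r_[tip,131.5]))
h=cv2.cvtColor(c['image'],cv2.COLOR_BGR2HSV)
print(h[186:216,364:384,1]);print(h[186:216,364:384,2])
print('slot');print(c['image'][214:232,358:384,2])
E
```

```text
tip [ 473.6121144  -164.81834009]
slot px [370.57204106 222.29278999] tip now [375.66975136 202.9327152 ] slot+58 [374.95423053 203.25366385]
(1, 0, 0) [-0.26779543 -0.28309491]
(0, 1, 0) [-0.38248637  0.12914005]
(0, 0, 1) [ 0.07904706 -0.34116409]
[[154   8   8  10   8   5   8   8   6   6   7   6   7   6   6  38 147 173
  172 172]
 [168   6   6   6   7   7   4   6   7   7   7   7   6   6   7   6   5 107
  168 174]
 [172  40   6   7   6   6   6   7   7   6  10   6   6   6   9  10   7   9
   93 169]
 [172 172  58  18   6   7   7   6   9   6   7   6   7   9   9  12   8   7
    8  77]
 [176 174 170 105  17   7   7   7   9   7   6  13   6   6   7   6   5   7
    6  12]
 [171 173 174 174  97  38   6   6   6   6   6  10   3   6   7   5   7   6
    6   8]
 [170 174 174 174 174 138  39   5   8   7   6   5   8   7   7   6   7   7
    7  46]
 [174 170 170 173 172 176 138  42   7   6   7   7   7   9   6   8   7  56
  126 155]
 [176 170 174 176 172 175 171 153  46   7   7   9   6   8   4  35 106 155
  173 173]
 [173 174 174 172 171 172 176 174 157   7   5   6   7   6  11 128 171 174
  175 170]

[... 5519 characters left out ...]
96 196 196
  196 197 163 130 102  40  34  34]
 [200 202 202 202 202 202 201 197 188 189 192 196 197 196 196 196 197 179
  161 129 115 102  84  38  35  41]
 [202 201 202 202 201 201 202 202 198 196 196 197 197 196 197 161 160 123
  113 103 101 102  62  41  67  79]
 [202 202 202 202 202 202 202 202 201 197 197 197 196 162 161 117 114 102
  102 102 102 101  75  80  87  93]
 [201 203 202 202 202 202 201 202 202 201 199 162 129 114 114 102 102 102
  102 102 101  98  90  94  98 102]
 [201 202 201 202 202 202 202 202 202 202 182 118 101 103 102 101 102 101
  102 103 102  97  98 101 103 103]
 [168 200 203 202 201 202 201 202 202 202 142 105 102 102 102 102 102 102
  102 102 102 103 103 103 102  97]]
```

Call:
servo_tool(
  commands=[
    [[0.0,0,0.001,-0.008,0,0,0],[0.0,0,0.001,-0.018,0,0,0],[0.0,0,0.001,-0.03,0,0,0],[0.0,0,0.001,-0.04,0,0,0],[0.0,0,0.001,-0.046,0,0,0]],
  ],
)

```text
time: 13.55
position: [523.2, -192.3, 146.1]
eef_rot: [-0.001, 0.672, 0.74, -0.0]
wrist_force: [-1.1, -0.5, -2.9]
grip_width: 0.147
gripper_force: 58.7
```

Call:
servo_tool(
  commands=[
    [[0.0,0,0,-0.002,0,0,0],[0.0,0,0,-0.004,0,0,0],[0.0,0,0,-0.006,0,0,0],[0.0,0,0,-0.008,0,0,0],[0.0,0,0,-0.01,0,0,0]],
  ],
)

```text
time: 13.97
position: [524.2, -192.7, 138.5]
eef_rot: [0.0, 0.672, 0.74, 0.0]
wrist_force: [0.1, -0.0, -1.7]
grip_width: 0.15
gripper_force: 58.7
```

Call:
servo_tool(
  commands=[
    [[0.0,0,0,-0.002,0,0,0],[0.0,0,0,-0.003,0,0,0],[0.0,0,0,-0.004,0,0,0],[0.0,0,0,-0.005,0,0,0],[0.0,0,0,-0.005,0,0,0]],
  ],
)

```text
time: 14.38
position: [524.0, -192.6, 133.2]
eef_rot: [-0.0, 0.672, 0.74, -0.0]
wrist_force: [-0.1, 0.3, -3.1]
grip_width: 0.149
gripper_force: 58.7
```

Call:
servo_tool(
  commands=[
    [[0.0,0,0,-0.001,0,0,0],[0.0,0,0,-0.002,0,0,0],[0.0,0,0,-0.003,0,0,0],[0.0,0,0,-0.004,0,0,0],[0.0,0,0,-0.005,0,0,0]],
  ],
)

```text
time: 14.8
position: [524.1, -192.6, 128.2]
eef_rot: [-0.0, 0.672, 0.74, -0.0]
wrist_force: [-0.3, -0.2, -3.5]
grip_width: 0.151
gripper_force: 58.8
```

Call:
servo_tool(
  commands=[
    [[0.0,0,0,-0.001,0,0,0],[0.0,0,0,-0.002,0,0,0],[0.0,0,0,-0.003,0,0,0],[0.0,0,0,-0.004,0,0,0],[0.0,0,0,-0.004,0,0,0]],
  ],
)

```text
time: 15.22
position: [524.0, -192.6, 124.1]
eef_rot: [-0.0, 0.672, 0.74, -0.0]
wrist_force: [0.4, -0.4, -3.1]
grip_width: 0.146
gripper_force: 58.8
```

Call:
servo_tool(
  commands=[
    [[0.0,0,0,-0.001,0,0,0],[0.0,0,0,-0.002,0,0,0],[0.0,0,0,-0.003,0,0,0],[0.0,0,0,-0.004,0,0,0],[0.0,0,0,-0.005,0,0,0]],
  ],
)

```text
time: 15.63
position: [524.1, -192.6, 119.2]
eef_rot: [-0.0, 0.672, 0.74, 0.0]
wrist_force: [-0.6, -0.7, -3.0]
grip_width: 0.148
gripper_force: 58.8
```

Call:
servo_tool(
  commands=[
    [[0.0,0,0,-0.001,0,0,0],[0.0,0,0,-0.002,0,0,0],[0.0,0,0,-0.003,0,0,0],[0.0,0,0,-0.004,0,0,0],[0.0,0,0,-0.004,0,0,0]],
  ],
)

```text
time: 16.05
position: [524.0, -192.5, 115.1]
eef_rot: [-0.0, 0.672, 0.74, -0.0]
wrist_force: [-0.2, 0.4, -1.9]
grip_width: 0.142
gripper_force: 58.9
```

Now millimetre steps until the plate takes the load.

Call:
servo_tool(
  commands=[
    [[0.0,0,0,-0.0005,0,0,0],[0.0,0,0,-0.001,0,0,0],[0.0,0,0,-0.0015,0,0,0],[0.0,0,0,-0.0015,0,0,0],[0.0,0,0,-0.0015,0,0,0]],
  ],
)

```text
time: 16.47
position: [524.0, -192.6, 113.8]
eef_rot: [-0.0, 0.672, 0.74, -0.0]
wrist_force: [-0.7, 0.9, -2.6]
grip_width: 0.146
gripper_force: 58.9
```

Call:
servo_tool(
  commands=[
    [[0.0,0,0,-0.0005,0,0,0],[0.0,0,0,-0.001,0,0,0],[0.0,0,0,-0.001,0,0,0],[0.0,0,0,-0.001,0,0,0],[0.0,0,0,-0.001,0,0,0]],
  ],
)

```text
time: 16.88
position: [524.1, -192.6, 112.8]
eef_rot: [-0.0, 0.672, 0.74, -0.0]
wrist_force: [-0.1, 0.2, -2.2]
grip_width: 0.15
gripper_force: 58.9
```

Call:
servo_tool(
  commands=[
    [[0.0,0,0,-0.0005,0,0,0],[0.0,0,0,-0.001,0,0,0],[0.0,0,0,-0.001,0,0,0],[0.0,0,0,-0.001,0,0,0],[0.0,0,0,-0.001,0,0,0]],
  ],
)

```text
time: 17.3
position: [524.5, -192.5, 112.2]
eef_rot: [0.0, 0.672, 0.74, 0.0]
wrist_force: [0.5, 0.6, 5.5]
grip_width: 0.148
gripper_force: 60.0
```

Call:
servo_tool(
  commands=[
    [[0.0,0,0,-0.0005,0,0,0],[0.0,0,0,-0.0005,0,0,0],[0.0,0,0,-0.0005,0,0,0],[0.0,0,0,-0.0005,0,0,0],[0.0,0,0,-0.0005,0,0,0]],
  ],
)

```text
time: 17.72
position: [524.8, -192.5, 112.1]
eef_rot: [0.001, 0.672, 0.74, 0.0]
wrist_force: [-1.0, 2.4, 12.4]
grip_width: 0.151
gripper_force: 60.8
```

Call:
servo_tool(
  commands=[
    [[0.02,0,0,0,0,0,0],[0.03,0,0,0,0,0,0],[0.04,0,0,0,0,0,0],[0.04,0,0,0,0,0,0],[0.04,0,0,0,0,0,0]],
  ],
)

```text
time: 18.13
position: [523.9, -192.6, 111.2]
eef_rot: [-0.0, 0.672, 0.74, -0.0]
wrist_force: [-0.1, 1.0, -0.4]
grip_width: 0.472
gripper_force: 0.0
```

Call:
servo_tool(
  commands=[
    [[0.04,0,0,0.006,0,0,0],[0.04,0,0,0.018,0,0,0],[0.04,0,0,0.035,0,0,0],[0.04,0,0,0.065,0,0,0],[0.04,0,0,0.1,0,0,0]],
  ],
)

```text
time: 18.55
position: [523.2, -192.1, 212.3]
eef_rot: [-0.001, 0.672, 0.741, -0.0]
wrist_force: [0.9, -0.0, 0.6]
grip_width: 0.464
gripper_force: 0.0
```

Call:
servo_tool(
  commands=[
    [[0.0,0.003,-0.01,0.04,0,0,0],[0.0,0.006,-0.02,0.07,0,0,0],[0.0,0.006,-0.02,0.09,0,0,0],[0.0,0.006,-0.02,0.09,0,0,0],[0.0,0.006,-0.02,0.09,0,0,0]],
  ],
)

```text
time: 18.97
position: [530.4, -212.5, 303.3]
eef_rot: [0.001, 0.672, 0.74, 0.0]
wrist_force: [0.4, 0.7, -1.4]
grip_width: -0.001
gripper_force: 0.0
```

```bash
python3 - <<'E'
from g import *
import pickle
for i in range(3): s=wrist()
st=ctrl.state();T=np.array(st['position']);print(st['time'],T,st['wrist_force'],st['grip_width'])
s=wrist('w9.png');c=snap('scene','s9.png');pickle.dump((s,c,T),open('w9.pkl','wb'))
h=cv2.cvtColor(s['image'],cv2.COLOR_BGR2HSV)
ye=((h[...,0]>18)&(h[...,0]<32)&(h[...,1]>150)&(h[...,2]>60)).astype(np.uint8)
n,l,q,_=cv2.connectedComponentsWithStats(ye)
for i in range(1,n):
    if q[i,4]>300: print(q[i],cv2.minAreaRect(np.array([onz(s,p[1],p[0],98)[:2] for p in np.argwhere(l==i)],np.float32)))
red,grn,pl,big=polisher(s)
for nm,M in(('red',red),('grn',grn)):
    for a,cc,m in big(M,(100,40,460,330),3): print(nm,a,cc.round(1),onz(s,*cc,73).round(1),onz(s,*cc,110).round(1))
y=np.radians(5.6);Rz=np.array([[np.cos(y),-np.sin(y)],[np.sin(y),np.cos(y)]]);o=np.array([523.3,-194])
hc=cv2.cvtColor(c['image'],cv2.COLOR_BGR2HSV);m=((hc[...,0]>15)&(hc[...,0]<32)&(hc[...,1]>130)).astype(np.uint8);m[:150]=0;m[:,:320]=0;m[:,450:]=0
n,l,q,_=cv2.connectedComponentsWithStats(m);i=1+np.argmax(q[1:,4]);k=cv2.convexHull(np.argwhere(l==i)[:,::-1].astype(np.int32));print(q[i],cv2.approxPolyDP(k,3,True).reshape(-1,2).tolist())
for p in((-23,85,0),(-23,-85,0),(-23,85,80),(-23,-85,80),(23,85,80),(23,-85,80),(23,85,0)): print(p,proj(c,np.r_[o+Rz@p[:2],18+p[2]]).round(1))
E
```

```text
19.1167 [ 529.53485059 -212.24220424  300.64846593] [ 0.06597396 -0.18415584 -0.79807477] 0.0027826505035438752
[ 254   84   47  159 5603] ((524.0808715820312, -193.8528594970703), (47.73902893066406, 170.13050842285156), 5.578823089599609)
red [131, 273, 39, 52, 371] [148.1 299.4] [ 371.9 -386.6   73. ] [ 386.8 -361.7  110. ]
red [218, 117, 33, 34, 360] [227.4 130.3] [ 465.3 -160.4   73. ] [ 470.9 -158.1  110. ]
red [155, 263, 29, 54, 349] [170.7 288.2] [ 401.5 -366.9   73. ] [ 413.5 -343.9  110. ]
grn [230, 270, 19, 22, 327] [239.2 280.8] [ 489.8 -347.4   73. ] [ 492.9 -326.4  110. ]
[ 332  180   72   59 1891] [[403, 190], [396, 214], [344, 238], [332, 228], [336, 203], [390, 180]]
(-23, 85, 0) [344.1 240. ]
(-23, -85, 0) [398.  214.8]
(-23, 85, 80) [348.3 215.7]
(-23, -85, 80) [405.  190.7]
(23, 85, 80) [336.  203.5]
(23, -85, 80) [391.8 180.1]
(23, 85, 0) [332.6 227.9]
```

Call:
servo_tool(
  commands=[
    [[0.0,-0.011,-0.033,0,0,0,0],[0.0,-0.023,-0.068,-0.01,0,0,0],[0.0,-0.033,-0.1,-0.025,0,0,0],[0.0,-0.038,-0.1145,-0.055,0,0,0],[0.0,-0.038,-0.1145,-0.09,0,0,0]],
  ],
)

```text
time: 19.63
position: [490.5, -331.6, 210.8]
eef_rot: [0.001, 0.674, 0.739, -0.001]
wrist_force: [1.5, -0.2, -0.8]
grip_width: -0.001
gripper_force: 0.0
```

Call:
servo_tool(
  commands=[
    [[0.0,0,0,-0.03,0,0,0],[0.0,0,0,-0.055,0,0,0],[0.0,0,0,-0.075,0,0,0],[0.0,0,0,-0.085,0,0,0],[0.0,0,0,-0.09,0,0,0]],
  ],
)

```text
time: 20.05
position: [491.3, -326.5, 119.4]
eef_rot: [-0.001, 0.672, 0.741, -0.0]
wrist_force: [0.1, 0.3, -0.3]
grip_width: 0.001
gripper_force: 0.0
```

Call:
servo_tool(
  commands=[
    [[0.0,0,0,-0.002,0,0,0],[0.0,0,0,-0.004,0,0,0],[0.0,0,0,-0.006,0,0,0],[0.0,0,0,-0.007,0,0,0],[0.0,0,0,-0.007,0,0,0]],
  ],
)

```text
time: 20.47
position: [492.2, -327.2, 114.8]
eef_rot: [0.0, 0.672, 0.74, 0.0]
wrist_force: [-0.0, -0.0, -0.0]
grip_width: -0.003
gripper_force: 0.0
```

Call:
servo_tool(
  commands=[
    [[0.0,0,0,-0.001,0,0,0],[0.0,0,0,-0.002,0,0,0],[0.0,0,0,-0.003,0,0,0],[0.0,0,0,-0.004,0,0,0],[0.0,0,0,-0.005,0,0,0]],
  ],
)

```text
time: 20.88
position: [492.0, -327.1, 109.2]
eef_rot: [-0.0, 0.672, 0.74, -0.0]
wrist_force: [0.0, 0.7, 0.3]
grip_width: -0.0
gripper_force: 0.0
```

Call:
servo_tool(
  commands=[
    [[0.0,0,0,-0.001,0,0,0],[0.0,0,0,-0.002,0,0,0],[0.0,0,0,-0.003,0,0,0],[0.0,0,0,-0.003,0,0,0],[0.0,0,0,-0.003,0,0,0]],
  ],
)

```text
time: 21.3
position: [492.1, -327.1, 106.3]
eef_rot: [-0.0, 0.672, 0.74, -0.0]
wrist_force: [-1.3, 0.5, 2.4]
grip_width: 0.001
gripper_force: 1.3
```

Call:
servo_tool(
  commands=[
    [[0.0,0,0,-0.001,0,0,0],[0.0,0,0,-0.002,0,0,0],[0.0,0,0,-0.003,0,0,0],[0.0,0,0,-0.003,0,0,0],[0.0,0,0,-0.003,0,0,0]],
  ],
)

```text
time: 21.72
position: [492.1, -327.1, 103.3]
eef_rot: [0.0, 0.672, 0.74, -0.0]
wrist_force: [-1.2, 0.2, 4.1]
grip_width: -0.004
gripper_force: 2.2
```

Call:
servo_tool(
  commands=[
    [[0.0,0,0,-0.001,0,0,0],[0.0,0,0,-0.001,0,0,0],[0.0,0,0,-0.001,0,0,0],[0.0,0,0,-0.001,0,0,0],[0.0,0,0,-0.001,0,0,0]],
  ],
)

```text
time: 22.13
position: [492.1, -327.1, 102.6]
eef_rot: [0.0, 0.672, 0.74, -0.0]
wrist_force: [-3.6, 2.0, 8.6]
grip_width: -0.005
gripper_force: 4.3
```

Call:
servo_tool(
  commands=[
    [[0.0,0,0,-0.0005,0,0,0],[0.0,0,0,-0.001,0,0,0],[0.0,0,0,-0.001,0,0,0],[0.0,0,0,-0.001,0,0,0],[0.0,0,0,-0.001,0,0,0]],
  ],
)

```text
time: 22.55
position: [492.2, -327.1, 102.3]
eef_rot: [0.0, 0.672, 0.74, -0.0]
wrist_force: [-7.3, 4.5, 21.1]
grip_width: -0.001
gripper_force: 10.7
```

Call:
servo_tool(
  commands=[
    [[0.0,0,0,0.005,0,0,0],[0.0,0,0,0.012,0,0,0],[0.0,0,0,0.03,0,0,0],[0.0,0,0,0.06,0,0,0],[0.0,0,0,0.095,0,0,0]],
  ],
)

```text
time: 22.97
position: [491.1, -326.4, 196.0]
eef_rot: [-0.002, 0.672, 0.741, -0.0]
wrist_force: [1.2, -0.6, -0.2]
grip_width: 0.005
gripper_force: 0.0
```

Call:
servo_tool(
  commands=[
    [[0.0,0,0,0.03,0,0,0],[0.0,0,0,0.06,0,0,0],[0.0,0,0,0.08,0,0,0],[0.0,0,0,0.08,0,0,0],[0.0,0,0,0.08,0,0,0]],
  ],
)

```text
time: 23.38
position: [492.4, -327.3, 277.4]
eef_rot: [0.001, 0.672, 0.74, 0.0]
wrist_force: [-0.2, 0.5, -0.3]
grip_width: 0.002
gripper_force: 0.0
```

```bash
python3 - <<'E'
from h import *
s=snap('scene','s10.png');a=cv2.imread('pics/s9.png')
hc=cv2.cvtColor(s['image'],cv2.COLOR_BGR2HSV);m=((hc[...,0]>15)&(hc[...,0]<32)&(hc[...,1]>130)).astype(np.uint8);m[:150]=0;m[:,:320]=0;m[:,450:]=0
n,l,q,_=cv2.connectedComponentsWithStats(m);i=1+np.argmax(q[1:,4]);k=cv2.convexHull(np.argwhere(l==i)[:,::-1].astype(np.int32));print(q[i],cv2.approxPolyDP(k,3,True).reshape(-1,2).tolist())
b=cv2.imread('pics/s0.png')  # carton walls, driver and tape unchanged?
for nm,(x0,y0,x1,y1) in dict(driver=(268,245,330,280),tape=(250,190,282,216),buttons=(395,168,440,205)).items(): print(nm,np.abs(s['image'][y0:y1,x0:x1].astype(int)-b[y0:y1,x0:x1]).max(2).mean().round(1))
st=ctrl.state();print(st['time'],st['position'],st['wrist_force'])
E
```

```text
[ 332  180   72   59 1892] [[403, 190], [396, 214], [344, 238], [332, 228], [336, 203], [390, 180]]
driver 22.0
tape 14.5
buttons 11.0
23.4333 [ 491.8600128  -327.07485976  276.17825058] [ 5.99072733e-04  6.46842864e-01 -3.14554071e-01]
```

```bash
python3 -c "
from h import *
print(ticket.job_done())"
```

```text
the job is handed in; nothing more can be done
None
```

The job is handed in at about 23 s: both flaps are folded out, the guard is home on the base with its tongue in the switch slot, and the start button was pressed to its stop and released; I did not check in an image that the button sprang back up.

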